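# Load the solvent tray: each bottle into the holder of its cap colour

## Task

Load the solvent tray of the liquid chromatograph: move each of the four clear bottles from the white mat into the holder in the grey tray that has the same colour as its cap, so that it stands upright and flat on the holder's floor. Keep the glass bottles upright, set them down gently without dropping them, and let go. Leave the brown black-capped bottle and the pipette-tip box where they are.

Things in the scene. Friction and masses are not known exactly. Their poses are not given: they have to be found in the camera images.
- bottle_red_center (a point): Loose upright clear glass bottle with white label band and red screw cap, standing on the white mat (3 mm thick). 90 mm tall; plain cylindrical body 46 mm in diameter up to 58 mm above its underside, narrower neck, then a cap 37 mm in diameter and 22 mm high at the top. About 0.08 to 0.16 kg. Point: on the axis, half-way up (45 mm above the underside); z axis along the bottle, towards the cap. At the start neighbouring bottle axes are at least 94 mm apart.
- bottle_yellow_center (a point): Loose upright clear glass bottle with white label band and yellow screw cap, standing on the white mat (3 mm thick). 90 mm tall; plain cylindrical body 46 mm in diameter up to 58 mm above its underside, narrower neck, then a cap 37 mm in diameter and 22 mm high at the top. About 0.08 to 0.16 kg. Point: on the axis, half-way up (45 mm above the underside); z axis along the bottle, towards the cap. At the start neighbouring bottle axes are at least 94 mm apart.
- bottle_green_center (a point): Loose upright clear glass bottle with white label band and green screw cap, standing on the white mat (3 mm thick). 90 mm tall; plain cylindrical body 46 mm in diameter up to 58 mm above its underside, narrower neck, then a cap 37 mm in diameter and 22 mm high at the top. About 0.08 to 0.16 kg. Point: on the axis, half-way up (45 mm above the underside); z axis along the bottle, towards the cap. At the start neighbouring bottle axes are at least 94 mm apart.
- bottle_blue_center (a point): Loose upright clear glass bottle with white label band and blue screw cap, standing on the white mat (3 mm thick). 90 mm tall; plain cylindrical body 46 mm in diameter up to 58 mm above its underside, narrower neck, then a cap 37 mm in diameter and 22 mm high at the top. About 0.08 to 0.16 kg. Point: on the axis, half-way up (45 mm above the underside); z axis along the bottle, towards the cap. At the start neighbouring bottle axes are at least 94 mm apart.
- holder_red_seat (a point): Fixed red round holder, a shallow cup in the grey tray. Inner diameter 66 mm, outer 74 mm; its rim stands 10 mm above its inner floor (rim 18 mm above the table). Point: centre of the inner floor, 8 mm above the table, where the bottle's underside comes to rest; z up. Neighbouring holder centres are 110 mm apart; the tray's wall is 14 mm high.
- holder_yellow_seat (a point): Fixed yellow round holder, a shallow cup in the grey tray. Inner diameter 66 mm, outer 74 mm; its rim stands 10 mm above its inner floor (rim 18 mm above the table). Point: centre of the inner floor, 8 mm above the table, where the bottle's underside comes to rest; z up. Neighbouring holder centres are 110 mm apart; the tray's wall is 14 mm high.
- holder_green_seat (a point): Fixed green round holder, a shallow cup in the grey tray. Inner diameter 66 mm, outer 74 mm; its rim stands 10 mm above its inner floor (rim 18 mm above the table). Point: centre of the inner floor, 8 mm above the table, where the bottle's underside comes to rest; z up. Neighbouring holder centres are 110 mm apart; the tray's wall is 14 mm high.
- holder_blue_seat (a point): Fixed blue round holder, a shallow cup in the grey tray. Inner diameter 66 mm, outer 74 mm; its rim stands 10 mm above its inner floor (rim 18 mm above the table). Point: centre of the inner floor, 8 mm above the table, where the bottle's underside comes to rest; z up. Neighbouring holder centres are 110 mm apart; the tray's wall is 14 mm high.
- amber_center (a point): Bystander: loose brown bottle with black cap, 56 mm in diameter, 99 mm tall, standing on the table; it has no holder and stays where it is. Point: on the axis, 49.5 mm above its underside.
- tipbox_center (a point): Bystander: loose white pipette-tip box with a grey-blue top, 80 x 115 mm and 54 mm high (with tips), on the table; it stays where it is. Point: its centre, 26 mm above its underside.

How it is judged:
By the outcome, as a careful person would: the job done as asked, in the order asked, and still so for the second after the job is handed in, with the robot touching nothing.
It also fails if it takes over 106 s, if anything falls off the work surface, if the arm or the gripper's body presses on something with over 40 N, if the wrist force passes 120 N, or if a joint passes its speed limit or range.

## Robot

A 6-joint arm with a two-finger parallel gripper is mounted at the origin on the work surface. World frame = base frame: x ahead of the robot, y to its left, z up, the work surface at z = 0. Lengths are in mm, angles in degrees, forces in N, time in s.
With the tool pointing down it reaches from about 350 to 875 mm from the base axis. Payload 4.2 kg.
Tool frame: the origin (TCP) lies at the very end of the fingers, on their centre line; the grasp point (between the pads) lies 19 mm behind it; z points along the fingers, x is the direction in which the jaws open and shut, and the axes are right-handed (so a half turn about z gives the same grasp; the last joint's range is limited). The gripper opens to 85 mm and grips with 20 to 120 N. Pads are 22 mm wide; open, the fingers measure 114 mm over their backs; the gripper's body (76 mm by 85 mm) begins 54 mm behind the grasp point. The pads swing forward as they close: fully open they stand 13 mm farther back than shut.
Start: joints at [-57.777, 22.042, 0.453, 0, -68.411, -14.817], TCP at [186.983, -596.353, 231.312] pointing down, gripper open.
Joint ranges: [-179.83, 179.83], [-69.29, 118.12], [-61.27, 80.66], [-181.25, 117.63], [-171.15, -9.14], [-177.46, 177.46]. Speed limits (degrees/s): [159.86, 159.86, 180, 180, 180, 180].

## Interface

Orientations are given as a 3x3 rotation matrix whose columns are the frame's x, y, z axes.
In Python, from station import move_to, move_linear, move_joints, open_gripper, grasp, hold, inverse_kinematics, get_obs, read_camera, camera_model, MotionError, finish_job gives the robot as it stands. The module is installed in compiled form; this text tells all that it offers. Calls block until the motion is done:
- move_to(position, orientation): joint-space move of the TCP to a pose.
- move_linear(position, frame=None, speed=150): straight line of the TCP; frame=None keeps the orientation; speed is the mean speed in mm/s.
- move_joints(angles): joint-space move.
- open_gripper() and grasp(strength=None): open the fingers fully, or close them until they stop; strength is the grip in N (None keeps the last).
- hold(seconds).
- inverse_kinematics(position, orientation): joint angles nearest the present ones, or None.
- get_obs(): the state.
- read_camera(name): name is "scene" or "side" or "wrist"; returns the picture (420x560x3 uint8, red, green, blue); there is no depth.
- camera_model(name): a dict with "fx", "fy", "cx", "cy" (pixels), "dist_coeffs" ([k1, k2, p1, p2, k3] as OpenCV has them; the pictures are not rectified), "R" (3x3) and "t" (3): a world point X has camera coordinates R X + t. Camera axes: x right, y down, z forward; pixel columns grow to the right and rows downward; lengths in mm; the calibration is good to about 2 mm. A picture is of the moment at which its call begins: read the wrist's pose just before it. camera_model takes no time and is no camera call; for the wrist camera it gives the pose at the moment of the call.
A pose or a line that the arm cannot do raises MotionError and nothing moves.
- finish_job(): hands the job in, once; it reports no verdict.
The state is a dict: "time_s": time; "qpos": joint angles; "qvel": joint speeds; "joint_torque": joint torques, N m; "eef_pos": TCP position; "eef_rot": TCP orientation; "wrist_force": force on the tool from outside, world axes, zero at the start; "wrist_torque": the same for the moment, N m; "grip_width": finger opening in mm.
Only numpy, scipy, OpenCV 4.12 (cv2) and the standard library are available. Lean on these libraries where they do the work, as an engineer would, in place of code of your own. Each camera call takes 0.05 s, during which the arm holds its last target.

## Working session

There is one attempt and no reset: what is moved stays moved. The work goes in short steps, each a Python script; the robot and the scene stay as the last script left them, time stands still between calls to the robot, and variables do not carry over. Pictures are saved under pics/ and viewed, and the job is handed in when it is done.

```bash
mkdir -p pics; python3 - <<'E'
from station import *
import cv2,numpy as np
for n in("scene","side","wrist"):
    m=camera_model(n)
    cv2.imwrite(f"pics/{n}0.png",read_camera(n)[:,:,::-1])
    print(n,m["fx"],m["dist_coeffs"],np.round(-np.array(m["R"]).T@np.array(m["t"])),np.round(m["R"],2).tolist())
o=get_obs();print(o["time_s"],o["eef_rot"],o["grip_width"],o["wrist_force"])
E
```

```text
scene 434.57791263635613 [0.04798263 0.         0.         0.         0.        ] [1213. -853.  823.] [[0.79, 0.61, 0.02], [0.4, -0.48, -0.78], [-0.47, 0.62, -0.62]]
side 508.27049184936715 [-0.17094407  0.          0.          0.          0.        ] [150. 777. 900.] [[-0.86, -0.5, 0.01], [-0.33, 0.55, -0.77], [0.38, -0.67, -0.64]]
wrist 339.30198902175835 [-0.0255502  0.         0.         0.         0.       ] [ 121. -616.  373.] [[-0.3, 0.95, 0.0], [0.92, 0.29, 0.27], [0.26, 0.08, -0.96]]
0.15 [[-2.99057097e-01  9.54235019e-01 -6.18139625e-04]
 [ 9.54233712e-01  2.99057713e-01  1.58320677e-03]
 [ 1.69561076e-03 -1.16380449e-04 -9.99998556e-01]] 85.5417497417334 [-0.16197516  0.82352923 -1.01810947]
```

View pics/scene0.png

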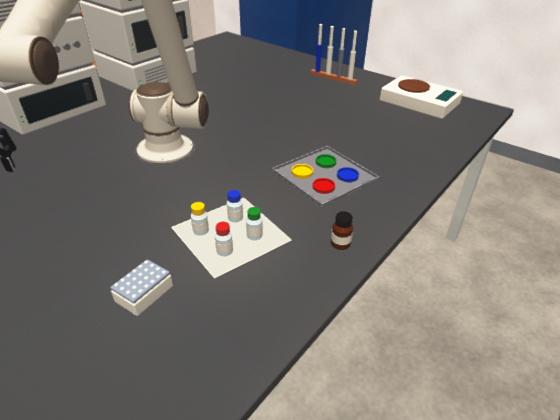

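View pics/side0.png

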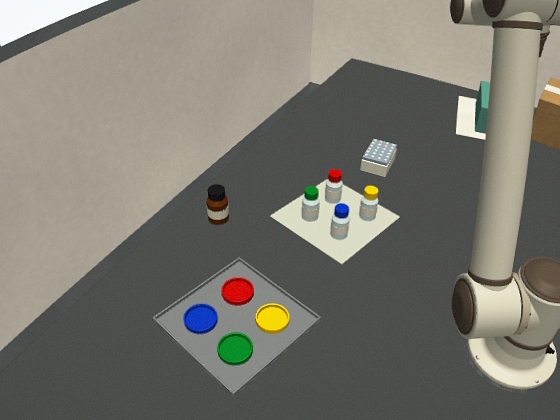

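View pics/wrist0.png

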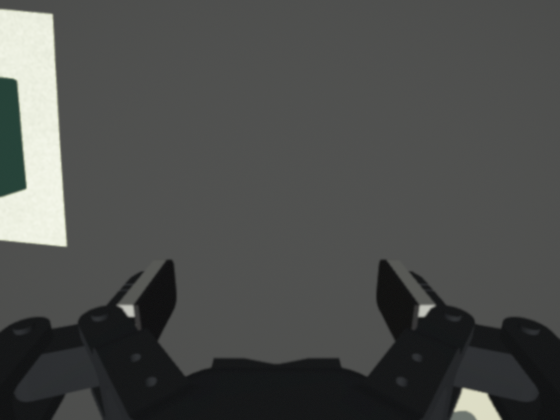

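The scene view shows the bottles at about yellow (199,218), blue (235,206), red (223,239) and green (254,223). Its holders are at yellow (302,171), green (326,160), blue (348,174) and red (324,185). The side view shows all of them too, and the wrist view shows only the table. Next I'll localise from both fixed cameras.

```bash
cat > helpers.py <<'E'
from station import *
import cv2,numpy as np,json
from scipy.optimize import least_squares
HR={"red":[(0,6),(174,180)],"yellow":[(20,33)],"green":[(50,75)],"blue":[(108,128)]}
def comps(img,c):
    h=cv2.cvtColor(img,cv2.COLOR_RGB2HSV); m=np.zeros(h.shape[:2],np.uint8)
    for a,b in HR[c]: m|=cv2.inRange(h,(a,150,60),(b,255,255))
    n,l,s,ct=cv2.connectedComponentsWithStats(m)
    return [(s[i,4],s[i],(l==i)) for i in range(1,n) if s[i,4]>40]
def proj(m,P):
    return cv2.projectPoints(np.asarray(P,float),cv2.Rodrigues(np.array(m["R"]))[0],np.array(m["t"],float),
      np.array([[m["fx"],0,m["cx"]],[0,m["fy"],m["cy"]],[0,0,1]]),np.array(m["dist_coeffs"]))[0][:,0]
A=np.linspace(0,2*np.pi,60)
def cyl(x,y,r,z0,z1): return np.array([(x+r*np.cos(a),y+r*np.sin(a),z) for z in(z0,z1) for a in A])
def sil(m,x,y,r,z0,z1):
    h=cv2.convexHull(proj(m,cyl(x,y,r,z0,z1)).astype(np.float32))[:,0]
    return np.r_[h.min(0),h.max(0)]
def box(mask):
    v,u=np.nonzero(mask); return np.array([u.min()-.5,v.min()-.5,u.max()+.5,v.max()+.5])
def fit(obs,r,z0,z1):  # obs list of (model,box)
    f=lambda p:np.concatenate([sil(m,*p,r,z0,z1)-b for m,b in obs])
    s=least_squares(f,(500,0)); return s.x,np.round(f(s.x),1)
E
python3 - <<'E'
from helpers import *
ms={n:camera_model(n) for n in("scene","side")}
im={n:cv2.imread(f"pics/{n}0.png")[:,:,::-1].copy() for n in ms}
for c in HR:
    for n in ms:
        print(c,n,[(int(a),s[:4].tolist()) for a,s,k in comps(im[n],c)])
E
```

```text
red scene [(275, [313, 178, 22, 16]), (151, [216, 222, 13, 14])]
red side [(151, [328, 169, 14, 14]), (719, [221, 278, 33, 27])]
yellow scene [(254, [292, 164, 21, 15]), (157, [191, 202, 14, 13])]
yellow side [(171, [364, 185, 14, 15]), (831, [255, 303, 34, 31])]
green scene [(201, [316, 154, 20, 13]), (81, [248, 207, 12, 9])]
green side [(157, [305, 186, 13, 14]), (918, [217, 332, 36, 33])]
blue scene [(5590, [240, 0, 131, 72]), (245, [337, 168, 22, 14]), (128, [228, 190, 12, 12])]
blue side [(168, [335, 204, 14, 14]), (798, [184, 304, 33, 30])]
```

```bash
sed -i 's/(a,150,60)/(a,130,30)/' helpers.py; python3 - <<'E'
from helpers import *
ms={n:camera_model(n) for n in("scene","side")}
im={n:cv2.imread(f"pics/{n}0.png")[:,:,::-1].copy() for n in ms}
R={}
for c in HR:
    cap=[];hol=[]
    for n in ms:
        k=sorted(comps(im[n],c),key=lambda t:t[0]); k=[t for t in k if t[0]<2000 and t[1][1]>130]
        cap.append((ms[n],box(k[0][2]))); hol.append((ms[n],box(k[-1][2])))
    for nm,o,a in(("bottle",cap,(18.5,71,93)),("holder",hol,(37,6,18))):
        p,r=fit(o,*a); q=[np.round(fit([x],*a)[0]) for x in o]
        print(c,nm,np.round(p,1),r,q); R[nm+"_"+c]=p.tolist()
json.dump(R,open("est.json","w"))
for nm in("bottle","holder"):
    X=np.array([R[nm+"_"+c] for c in HR]);print(np.round(np.linalg.norm(X[:,None]-X[None],axis=2),1), [np.round(np.hypot(*x)) for x in X])
E
```

```text
red bottle [500.   0.] [ 47.  -49.6  46.2 -50.9 -26.   64.4 -23.5  68.3] [array([500.,   0.]), array([500.,   0.])]
red holder [500.   0.] [-55.6  10.9 -54.   11.8  72.2 -26.4  70.2 -29.6] [array([500.,   0.]), array([500.,   0.])]
yellow bottle [500.   0.] [ 72.  -29.6  70.2 -30.9 -62.   48.4 -60.5  51.3] [array([500.,   0.]), array([500.,   0.])]
yellow holder [500.   0.] [-33.6  24.9 -32.   26.8  38.2 -52.4  34.2 -57.6] [array([500.,   0.]), array([500.,   0.])]
green bottle [500.   0.] [ 15.  -34.6  15.2 -34.9  -3.   47.4   0.5  51.3] [array([500.,   0.]), array([500.,   0.])]
green holder [500.   0.] [-58.6  34.9 -55.   38.8  76.2 -81.4  71.2 -88.6] [array([500.,   0.]), array([500.,   0.])]
blue bottle [500.   0.] [ 36.  -17.6  35.2 -16.9 -33.   29.4 -30.5  33.3] [array([500.,   0.]), array([500.,   0.])]
blue holder [500.   0.] [-79.6  21.9 -78.   23.8 110.2 -53.4 106.2 -57.6] [array([500.,   0.]), array([500.,   0.])]
[[0. 0. 0. 0.]
 [0. 0. 0. 0.]
 [0. 0. 0. 0.]
 [0. 0. 0. 0.]] [np.float64(500.0), np.float64(500.0), np.float64(500.0), np.float64(500.0)]
[[0. 0. 0. 0.]
 [0. 0. 0. 0.]
 [0. 0. 0. 0.]
 [0. 0. 0. 0.]] [np.float64(500.0), np.float64(500.0), np.float64(500.0), np.float64(500.0)]
```

The float32 rounding in the hull call wiped out the numeric gradient. The bounding box doesn't need a hull, so I'll take it directly from the projected points.

```bash
sed -i 's/h=cv2.convexHull.*/h=proj(m,cyl(x,y,r,z0,z1))/; s/least_squares(f,(500,0))/least_squares(f,(500,0),diff_step=1e-4,x_scale=100)/' helpers.py; cat > loc.py <<'E'
from helpers import *
def locate(im,ms):
    R={}
    for c in HR:
        cap=[];hol=[]
        for n in ms:
            k=sorted(comps(im[n],c),key=lambda t:t[0]); k=[t for t in k if t[0]<2000 and t[1][1]>130]
            cap.append((ms[n],box(k[0][2]))); hol.append((ms[n],box(k[-1][2])))
        for nm,o,a in(("bottle",cap,(18.5,71,93)),("holder",hol,(37,6,18))):
            p,r=fit(o,*a); q=[np.round(fit([x],*a)[0]).tolist() for x in o]
            print(c,nm,np.round(p,1),r,q); R[nm+"_"+c]=p.tolist()
    return R
E
python3 - <<'E'
from loc import *
ms={n:camera_model(n) for n in("scene","side")}
im={n:cv2.imread(f"pics/{n}0.png")[:,:,::-1].copy() for n in ms}
R=locate(im,ms)
json.dump(R,open("est.json","w"))
for nm in("bottle","holder"):
    X=np.array([R[nm+"_"+c] for c in HR]);print(np.round(np.linalg.norm(X[:,None]-X[None],axis=2),1).tolist(), [float(np.round(np.hypot(*x))) for x in X])
E
```

```text
red bottle [ 558.9 -261.7] [-1.  -0.2  0.9  1.4 -0.2  0.4  0.1  1.1] [[557.0, -260.0], [560.0, -265.0]]
red holder [598.6 161.4] [-0.6  0.3  0.2  0.2  0.   0.5 -0.2 -0.2] [[598.0, 163.0], [599.0, 161.0]]
yellow bottle [ 446.5 -244.2] [-0.8  0.4 -0.2  0.9 -0.5  0.8 -0.3  1.2] [[445.0, -241.0], [447.0, -249.0]]
yellow holder [491.3 186.5] [ 0.2  0.4 -0.1  0.   0.4  0.3 -0.3 -0.1] [[491.0, 187.0], [491.0, 186.0]]
green bottle [ 579.9 -161.8] [-1.1  0.1  0.6  1.8 -1.   0.2  0.7  1.7] [[578.0, -158.0], [581.0, -166.0]]
green holder [517.9 293.5] [-0.7  0.8  0.4  1.6 -0.1  0.3  0.1  0.6] [[514.0, 301.0], [518.0, 293.0]]
blue bottle [ 481.7 -137.9] [-0.2  0.1  0.2  1.9 -0.7 -0.5  0.9  1.9] [[478.0, -134.0], [483.0, -141.0]]
blue holder [624.3 268.6] [-0.4  0.7 -0.1  0.6  0.1 -0.1 -0.3  0.6] [[623.0, 273.0], [624.0, 268.0]]
[[0.0, 113.8, 102.0, 145.9], [113.8, 0.0, 156.8, 111.9], [102.0, 156.8, 0.0, 101.1], [145.9, 111.9, 101.1, 0.0]] [617.0, 509.0, 602.0, 501.0]
[[0.0, 110.1, 154.8, 110.2], [110.1, 0.0, 110.3, 156.3], [154.8, 110.3, 0.0, 109.3], [110.2, 156.3, 109.3, 0.0]] [620.0, 526.0, 595.0, 680.0]
```

Both cameras agree on the positions to a few mm, and the holder spacing comes out at 109–110 mm as specified. Next I'll check the bystanders and the IK, then do the first bottle (red).

```bash
cat > act.py <<'E'
from helpers import *
E=json.load(open("est.json"))
def down(f):
    f=np.deg2rad(f); c,s=np.cos(f),np.sin(f); return np.array([[c,s,0],[s,-c,0],[0,0,-1.]])
UP=170;PZ=26
def T(): return get_obs()["time_s"]
def pick(c,phi,xy=None):
    x,y=xy if xy is not None else E["bottle_"+c]
    move_to([x,y,UP],down(phi)); move_linear([x,y,60],speed=150); move_linear([x,y,PZ],speed=60)
    f0=get_obs()["wrist_force"]; grasp(40); o=get_obs()
    print(c,"picked w",round(o["grip_width"],1),"F",np.round(f0,1),np.round(o["wrist_force"],1))
    move_linear([x,y,PZ+20],speed=50); hold(.2); o=get_obs(); print("lifted w",round(o["grip_width"],1),np.round(o["wrist_force"],1),o["time_s"])
def carry(c,phi):
    x,y=E["holder_"+c]; p=get_obs()["eef_pos"]
    move_linear([p[0],p[1],UP],speed=150)
    move_linear([x,y,UP],frame=down(phi),speed=220); move_linear([x,y,PZ+5+15],speed=120); 
def place(c):
    x,y=E["holder_"+c]
    move_linear([x,y,PZ+5+3],speed=40); hold(.3); f0=get_obs()["wrist_force"][2]
    z=PZ+5+3
    while z>PZ+5-2.5:
        z-=1; move_linear([x,y,z],speed=10); f=get_obs()["wrist_force"][2]
        if f-f0>2.5: break
    o=get_obs();print("set down z",z,"dF",round(f-f0,1),"w",round(o["grip_width"],1),"eefz",round(o["eef_pos"][2],1))
    open_gripper(); hold(.2); move_linear([x,y,80],speed=50); move_linear([x,y,UP],speed=200); print("t",T())
E
python3 - <<'E'
from act import *
for n,z,pts in(("scene",0,[(342,240),(140,287)]),("side",0,[(218,214),(379,160)])):
    m=camera_model(n)
    K=np.array([[m["fx"],0,m["cx"]],[0,m["fy"],m["cy"]],[0,0,1]])
    for p in pts:
        u=cv2.undistortPoints(np.array([[p]],float),K,np.array(m["dist_coeffs"]))[0,0]
        R=np.array(m["R"]);C=-R.T@np.array(m["t"]);d=R.T@np.r_[u,1];print(n,np.round(C+d*(25-C[2])/d[2]))
for k in E:
    for f in (35,125,-55,-145):
        q=inverse_kinematics([*E[k],26],down(f)); print(k,f,None if q is None else np.round(q).tolist())
E
```

```text
scene [797. -41.  25.]
scene [ 509. -494.   25.]
side [780. -24.  25.]
side [ 505. -480.   25.]
bottle_red 35 [-10.0, 33.0, -14.0, -0.0, -43.0, -135.0]
bottle_red 125 [-10.0, 33.0, -14.0, 0.0, -43.0, -45.0]
bottle_red -55 [-10.0, 33.0, -14.0, 0.0, -43.0, 135.0]
bottle_red -145 [-10.0, 33.0, -14.0, 0.0, -43.0, 45.0]
holder_red 35 [30.0, 33.0, -14.0, 0.0, -43.0, -175.0]
holder_red 125 [30.0, 33.0, -14.0, 0.0, -43.0, -85.0]
holder_red -55 [30.0, 33.0, -14.0, 0.0, -43.0, 95.0]
holder_red -145 [30.0, 33.0, -14.0, 0.0, -43.0, 5.0]
bottle_yellow 35 [-10.0, 25.0, -30.0, -0.0, -35.0, -135.0]
bottle_yellow 125 [-10.0, 25.0, -30.0, 0.0, -35.0, -45.0]
bottle_yellow -55 [-10.0, 25.0, -30.0, 0.0, -35.0, 135.0]
bottle_yellow -145 [-10.0, 25.0, -30.0, 0.0, -35.0, 45.0]
holder_yellow 35 [38.0, 27.0, -27.0, 0.0, -36.0, 177.0]
holder_yellow 125 [38.0, 27.0, -27.0, 0.0, -36.0, -93.0]
holder_yellow -55 [38.0, 27.0, -27.0, 0.0, -36.0, 87.0]
holder_yellow -145 [38.0, 27.0, -27.0, 0.0, -36.0, -3.0]
bottle_green 35 [-0.0, 32.0, -16.0, -0.0, -42.0, -145.0]
bottle_green 125 [-0.0, 32.0, -16.0, 0.0, -42.0, -55.0]
bottle_green -55 [-0.0, 32.0, -16.0, 0.0, -42.0, 125.0]
bottle_green -145 [-0.0, 32.0, -16.0, 0.0, -42.0, 35.0]
holder_green 35 [45.0, 32.0, -17.0, 0.0, -41.0, 170.0]
holder_green 125 [45.0, 32.0, -17.0, 0.0, -41.0, -100.0]
holder_green -55 [45.0, 32.0, -17.0, 0.0, -41.0, 80.0]
holder_green -145 [45.0, 32.0, -17.0, 0.0, -41.0, -10.0]
bottle_blue 35 [3.0, 25.0, -31.0, -0.0, -34.0, -148.0]
bottle_blue 125 [3.0, 25.0, -31.0, 0.0, -34.0, -58.0]
bottle_blue -55 [3.0, 25.0, -31.0, 0.0, -34.0, 122.0]
bottle_blue -145 [3.0, 25.0, -31.0, 0.0, -34.0, 32.0]
holder_blue 35 None
holder_blue 125 [37.0, 38.0, -4.0, 0.0, -48.0, -92.0]
holder_blue -55 [37.0, 38.0, -4.0, 0.0, -48.0, 88.0]
holder_blue -145 [37.0, 38.0, -4.0, 0.0, -48.0, -2.0]
```

```bash
python3 - <<'E'
from act import *
pick("red",125)
for n in("scene","wrist"): cv2.imwrite(f"pics/{n}1.png",read_camera(n)[:,:,::-1])
E
python3 -c "
import cv2,numpy as np
a=cv2.imread('pics/scene1.png')[150:300,120:320];b=cv2.imread('pics/wrist1.png')
a=cv2.resize(a,(400,300));b=cv2.resize(b,(400,300));cv2.imwrite('pics/c1.png',np.hstack([a,b]))"
```

```text
red picked w 44.6 F [ 0. -0.  0.] [-0.6  1.4  2.9]
lifted w 45.2 [ 0.7 -0.5 -2.1] 4.7917
```

View pics/c1.png

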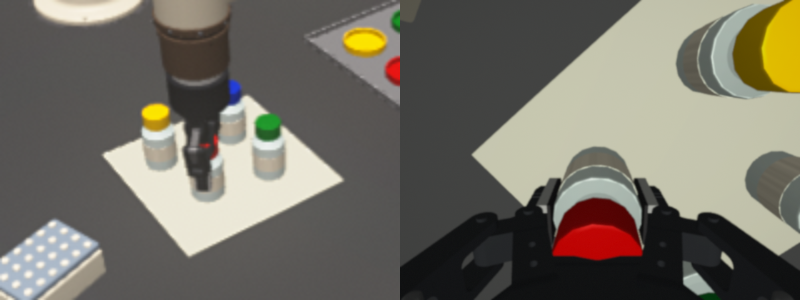

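In both views the red bottle is held upright between the pads (wrist crop about (598,205)), and the width reads about 45 mm. I'll carry and place it.

```bash
python3 - <<'E'
from act import *
carry("red",125); place("red")
for n in("scene","side"): cv2.imwrite(f"pics/{n}2.png",read_camera(n)[:,:,::-1])
E
python3 -c "
import cv2,numpy as np
a=cv2.imread('pics/scene2.png')[110:260,200:400];b=cv2.imread('pics/side2.png')[230:380,120:320]
a=cv2.resize(a,(400,300));b=cv2.resize(b,(400,300));cv2.imwrite('pics/c2.png',np.hstack([a,b]))"
```

```text
set down z 31 dF 4.4 w 45.2 eefz 31.6
t 13.05
```

View pics/c2.png

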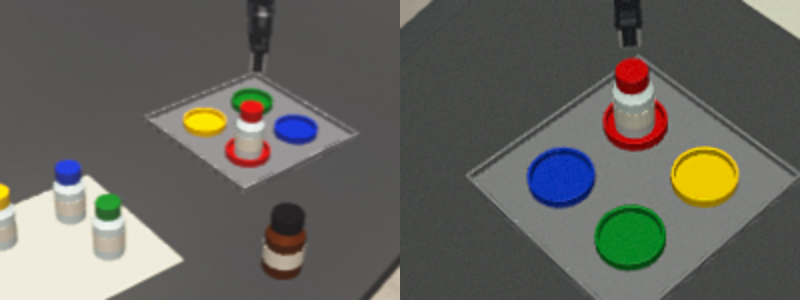

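The red bottle stands upright and centred in its holder (side crop (633,115)), and contact came at the nominal height. Next are yellow, green and blue, with a stop if the grip width is wrong.

```bash
python3 - <<'E'
from act import *
for c in("yellow","green","blue"):
    pick(c,125)
    w=get_obs()["grip_width"]
    if not 42<w<49: print("STOP");break
    carry(c,125); place(c)
    for n in("scene","side"): cv2.imwrite(f"pics/{n}_{c}.png",read_camera(n)[:,:,::-1])
E
python3 -c "
import cv2,numpy as np
a=cv2.imread('pics/scene_blue.png')[110:260,200:400];b=cv2.imread('pics/side_blue.png')[230:380,120:320]
a=cv2.resize(a,(400,300));b=cv2.resize(b,(400,300));cv2.imwrite('pics/c3.png',np.hstack([a,b]))"
```

```text
yellow picked w 45.5 F [-0.  -0.4 -1.1] [-0.9 -0.6  3.9]
lifted w 45.1 [ 0.4 -0.2 -0.5] 17.55
set down z 31 dF 4.5 w 44.9 eefz 31.5
t 25.7417
green picked w 45.1 F [-0.4  1.2 -0. ] [-0.8 -0.   3.7]
lifted w 44.9 [-0.4 -0.4 -1. ] 30.0
set down z 31 dF 5.3 w 45.0 eefz 31.6
t 38.3167
blue picked w 45.1 F [ 0.3 -0.1  0.2] [-0.7  0.4  3.4]
lifted w 45.3 [-0.6  0.4 -1.4] 42.8167
set down z 31 dF 4.7 w 45.2 eefz 31.5
t 51.0
```

View pics/c3.png

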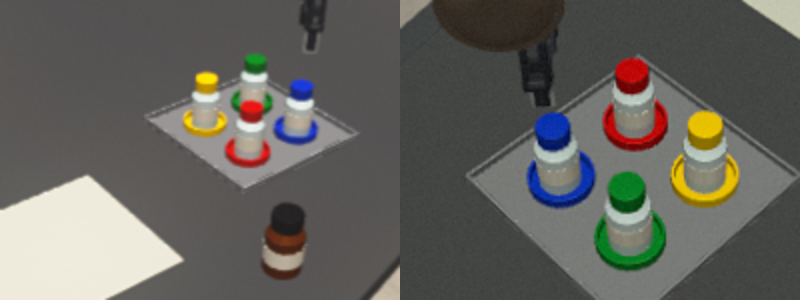

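All four bottles stand in the matching holders (side crop: red (633,115), yellow (705,170), green (628,230), blue (556,170)), and the mat is empty. Before handing in, I'll check cap centring and whether the bystanders moved.

```bash
python3 - <<'E'
from act import *
ms={n:camera_model(n) for n in("scene","side")}
a={n:cv2.imread(f"pics/{n}0.png").astype(int) for n in ms}
b={n:read_camera(n)[:,:,::-1].copy() for n in ms}
for n,rs in(("scene",{"amber":(325,208,360,252),"box":(108,258,176,314)}),("side",{"amber":(203,182,234,228),"box":(358,136,400,178)})):
    for k,(x0,y0,x1,y1) in rs.items(): print(n,k,"mean diff",np.abs(a[n]-b[n])[y0:y1,x0:x1].mean().round(2))
for c in HR:
    o=[]
    for n in ms:
        k=[t for t in comps(b[n][:,:,::-1].copy(),c) if t[0]<2000 and t[1][1]>130]; k.sort(key=lambda t:t[1][1]); o.append((ms[n],box(k[0][2])))
    p,r=fit(o,18.5,76,98); print(c,"cap-holder",np.round(p-E["holder_"+c],1),r)
hold(.5);o=get_obs();print(o["grip_width"],np.round(o["wrist_force"],1),o["eef_pos"],o["time_s"])
E
```

```text
scene amber mean diff 1.04
scene box mean diff 1.12
side amber mean diff 54.69
side box mean diff 27.58
red cap-holder [-0.3 -1.2] [-0.8  0.7  0.4  1.9 -0.3 -0.   0.1  1.3]
yellow cap-holder [ 0.7 -1.1] [-0.7  1.  -0.3  1.5 -0.3  0.2 -0.3  0.9]
green cap-holder [ 0.5 -1. ] [-1.1  0.5  0.2  1.5 -0.4 -0.7 -0.   1.4]
blue cap-holder [ 3.  -0.4] [-0.1  0.5 -0.   2.1 -0.4 -0.3  0.5  1.3]
85.32670200351417 [-0.   1.3  0.2] [624.26828726 268.6120487  170.04520844] 51.7
```

The caps are within 3 mm of the holder centres, upright, with the gripper open and clear. In the scene view the bystanders haven't changed. The large side-view differences look like the arm covering that area, since the scene view shows no change.

```bash
python3 -c "
from station import *
finish_job()"
```

```text
the job is handed in; nothing more can be done
```

All four bottles are standing in the holders that match their caps, and I handed the job in at about 52 s of the 106 s allowed. I gripped each one around its body, moved it in straight lines with the tool pointing down, and lowered it in 1 mm steps. I let go only once it touched the floor of its holder.

- **Set-down:** each bottle touched the floor at the expected height, with a contact force of about 4–5 N.
- **Position:** the final camera fit puts every cap within 3 mm of its holder's centre, against 10 mm of clearance. Blue is furthest off, at 3.0 mm. All four look upright in both views.
- **Robot:** the gripper is open and 170 mm up, with about 1 N on the wrist.
- **Bystanders:** the brown bottle and the tip box are unchanged in the scene camera. The side camera differed strongly in both areas, most likely because the arm was in the way, so it could not confirm this.

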